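# Heft the screw tins

## Robot

A 7-joint arm with a two-finger parallel gripper is mounted at the origin on the work surface. World frame = base frame: x ahead of the robot, y to its left, z up, the work surface at z = 0. Lengths are in m, angles in rad, forces in N, time in s.
With the tool pointing down it reaches from about 0.425 to 0.825 m from the base axis. Payload 3.6 kg.
Tool frame: the origin (TCP) lies where the fingers leave the gripper's body, on its centre line; the fingertips stand 73 mm ahead of it and the grasp point (between the pads) lies 54 mm ahead of it; x points along the fingers, y is the direction in which the jaws open and shut, and the axes are right-handed (so a half turn about x gives the same grasp; the last joint's range is limited). The gripper opens to 85 mm and grips with 20 to 120 N. Pads are 22 mm wide; open, the fingers measure 114 mm over their backs; the gripper's body (76 mm by 85 mm) begins 54 mm behind the grasp point. The pads swing forward as they close: fully open they stand 13 mm farther back than shut.
Start: joints at [-1.351, 0.615, -0.013, 1.423, 0.008, 1.103, -0.04], TCP at [0.158, 0.63, 0.304] pointing down, gripper open.
Joint ranges: [-3.12, 3.12], [-0.3, 2.06], [-1.34, 1.32], [0.26, 2.42], [-1.36, 4.5], [0.01, 1.98], [-2.84, 2.84]. Speed limits (rad/s): [2.79, 2.79, 3.14, 3.14, 3.14, 3.14, 3.14].

## Interface

Orientations are given as a unit quaternion [x, y, z, w].
In Python, from station import arm, snapshot, camera_info, ticket gives the robot as it stands. Calls block until the motion is done:
- arm.movep(position, orientation): joint-space move of the TCP to a pose.
- arm.line_to(position, velocity=0.15, ori=None): straight line of the TCP; ori=None keeps the orientation; velocity is the mean speed in m/s.
- arm.move_j(angles): joint-space move.
- arm.move_gripper(opening, effort=None): opening from 0.0 (shut) to 1.0 (fully open); effort is the grip in N (None keeps the last); returns when the fingers have stopped.
- arm.pause(seconds).
- arm.ik(position, orientation): joint angles nearest the present ones, or None.
- snapshot(name): name is "scene" or "top"; returns the picture (420x560x3 uint8, blue, green, red); there is no depth.
- camera_info(name): a dict with "fx", "fy", "cx", "cy" (pixels), "dist_coeffs" ([k1, k2, p1, p2, k3] as OpenCV has them; the pictures are not rectified), "R" (3x3) and "t" (3): a world point X has camera coordinates R X + t. Camera axes: x right, y down, z forward; pixel columns grow to the right and rows downward; lengths in m; the calibration is good to about 2 mm. A picture is of the moment at which its call begins. camera_info takes no time and is no camera call.
A pose or a line that the arm cannot do raises arm.MotionError and nothing moves.
- ticket.finish_job(): hands the job in, once; it reports no verdict.
Readings, each from a call of its own:
- arm.read_time(): time.
- arm.read_joint_positions(): joint angles.
- arm.read_dq(): joint speeds.
- arm.read_effort(): joint torques, N m.
- arm.read_tool_pos(): TCP position.
- arm.read_eef_rot(): TCP orientation.
- arm.read_ft_force(): force on the tool from outside, world axes, zero at the start.
- arm.read_wrist_torque(): the same for the moment, N m.
- arm.read_opening(): opening from 0.0 (shut) to 1.0 (fully open).
Only numpy, scipy, OpenCV 4.12 (cv2) and the standard library are available. Lean on these libraries where they do the work, as an engineer would, in place of code of your own. Each camera call takes 0.05 s, during which the arm holds its last target.

## Task

Three identical closed screw tins stand on the bench, filled unequally: heft them to find out which is which. Stand the lightest upright on top of the narrow raised aluminium rail and let it go there; then pick up the heaviest and finish while still holding it in the gripper, upright and still, its base at least 15 cm above the bench and nothing else touching it, with the middle one left standing on the bench. Do not tip any tin over, and leave the bin, mug, screwdriver and wrench where they are.

Things in the scene. Friction and masses are not known exactly. Their poses are not given: they have to be found in the camera images.
- tin_a_mid (a point): centre (half-way up) of one of three identical-looking closed plain metal screw tins: upright cylinder 60 mm in diameter, 75 mm tall, standing on the bench; z of this point is 37.5 mm when it stands there; its z axis points up. Rigid, contents do not shift. They weigh about 0.14, 0.42 and 0.75 kg (each within a tenth); which is which cannot be seen and the letters mean nothing
- tin_b_mid (a point): centre (half-way up) of one of three identical-looking closed plain metal screw tins: upright cylinder 60 mm in diameter, 75 mm tall, standing on the bench; z of this point is 37.5 mm when it stands there; its z axis points up. Rigid, contents do not shift. They weigh about 0.14, 0.42 and 0.75 kg (each within a tenth); which is which cannot be seen and the letters mean nothing
- tin_c_mid (a point): centre (half-way up) of one of three identical-looking closed plain metal screw tins: upright cylinder 60 mm in diameter, 75 mm tall, standing on the bench; z of this point is 37.5 mm when it stands there; its z axis points up. Rigid, contents do not shift. They weigh about 0.14, 0.42 and 0.75 kg (each within a tenth); which is which cannot be seen and the letters mean nothing
- tin_a: the same tin as tin_a_mid; origin at the centre of its underside
- tin_b: the same tin as tin_b_mid; origin at the centre of its underside
- tin_c: the same tin as tin_c_mid; origin at the centre of its underside
- rail: the fixed raised rail: a straight 40 mm square aluminium profile, 280 mm long, level, on two feet, standing beyond the tins; its flat top is 40 mm wide (along its x), 280 mm long (along its y) and 90 mm above the bench; origin on the bench under its middle
- rail_top (a point): middle of the rail's top face, 90 mm above the bench; axes as the rail's (y along its length, z up)
- small_bin: red open plastic parts bin with bolts, 150 x 100 x 70 mm, at the right; origin at the centre of its underside; bystander
- mug: blue mug, 76 mm across, 85 mm tall, at the right; origin at the centre of its underside; bystander
- screwdriver: screwdriver lying at the left of the bench; bystander
- wrench: flat steel wrench lying at the left of the bench; bystander
Things that resemble listed ones, but are neither listed nor needed, are in the scene too. What is shaped like the tin_a but pink or yellow is not meant.

How it is judged:
On the way:
1. the lightest tin stands upright on the rail, let go (((height (world z) of tin_a_mid between 0.1175 and 0.1375 m and angle between tin_a_mid's own z axis and vertical below 0.12 rad and contact force between tin_a and the fingers below 0.1 N and contact force between tin_a and rail between 0.8 and 2.3 N and linear speed of tin_a below 0.03 m/s) or (height (world z) of tin_b_mid between 0.1175 and 0.1375 m and angle between tin_b_mid's own z axis and vertical below 0.12 rad and contact force between tin_b and the fingers below 0.1 N and contact force between tin_b and rail between 0.8 and 2.3 N and linear speed of tin_b below 0.03 m/s) or (height (world z) of tin_c_mid between 0.1175 and 0.1375 m and angle between tin_c_mid's own z axis and vertical below 0.12 rad and contact force between tin_c and the fingers below 0.1 N and contact force between tin_c and rail between 0.8 and 2.3 N and linear speed of tin_c below 0.03 m/s))), for 0.3 s.
At the end, for the whole second after the job is handed in: heaviest tin held in the gripper, still (under 5 cm/s), within 0.3 rad of upright, centre above 0.18 m, touching no other thing; lightest (under 2.3 N) upright (within 0.12 rad), at rest and let go on the rail; middle one (2.8-5.6 N) upright and untouched on the bench (((height (world z) of tin_a_mid above 0.18 m and angle between tin_a_mid's own z axis and vertical below 0.3 rad and linear speed of tin_a below 0.05 m/s and contact force between tin_a and the fingers above 1 N and contact force between tin_a and tin_b below 0.1 N and contact force between tin_a and tin_c below 0.1 N and contact force between tin_a and rail below 0.1 N and contact force between tin_a and small_bin below 0.1 N and contact force between tin_a and mug below 0.1 N and contact force between tin_a and screwdriver below 0.1 N and contact force between tin_a and wrench below 0.1 N) or (height (world z) of tin_b_mid above 0.18 m and angle between tin_b_mid's own z axis and vertical below 0.3 rad and linear speed of tin_b below 0.05 m/s and contact force between tin_b and the fingers above 1 N and contact force between tin_b and tin_a below 0.1 N and contact force between tin_b and tin_c below 0.1 N and contact force between tin_b and rail below 0.1 N and contact force between tin_b and small_bin below 0.1 N and contact force between tin_b and mug below 0.1 N and contact force between tin_b and screwdriver below 0.1 N and contact force between tin_b and wrench below 0.1 N) or (height (world z) of tin_c_mid above 0.18 m and angle between tin_c_mid's own z axis and vertical below 0.3 rad and linear speed of tin_c below 0.05 m/s and contact force between tin_c and the fingers above 1 N and contact force between tin_c and tin_a below 0.1 N and contact force between tin_c and tin_b below 0.1 N and contact force between tin_c and rail below 0.1 N and contact force between tin_c and small_bin below 0.1 N and contact force between tin_c and mug below 0.1 N and contact force between tin_c and screwdriver below 0.1 N and contact force between tin_c and wrench below 0.1 N)) and ((height (world z) of tin_a_mid between 0.1175 and 0.1375 m and angle between tin_a_mid's own z axis and vertical below 0.12 rad and contact force between tin_a and the fingers below 0.1 N and contact force between tin_a and rail between 0.8 and 2.3 N and linear speed of tin_a below 0.03 m/s) or (height (world z) of tin_b_mid between 0.1175 and 0.1375 m and angle between tin_b_mid's own z axis and vertical below 0.12 rad and contact force between tin_b and the fingers below 0.1 N and contact force between tin_b and rail between 0.8 and 2.3 N and linear speed of tin_b below 0.03 m/s) or (height (world z) of tin_c_mid between 0.1175 and 0.1375 m and angle between tin_c_mid's own z axis and vertical below 0.12 rad and contact force between tin_c and the fingers below 0.1 N and contact force between tin_c and rail between 0.8 and 2.3 N and linear speed of tin_c below 0.03 m/s)) and ((height (world z) of tin_a_mid between 0.0275 and 0.0475 m and angle between tin_a_mid's own z axis and vertical below 0.12 rad and contact force between tin_a and the fingers below 0.1 N and contact force between tin_a and anything else between 2.8 and 5.6 N) or (height (world z) of tin_b_mid between 0.0275 and 0.0475 m and angle between tin_b_mid's own z axis and vertical below 0.12 rad and contact force between tin_b and the fingers below 0.1 N and contact force between tin_b and anything else between 2.8 and 5.6 N) or (height (world z) of tin_c_mid between 0.0275 and 0.0475 m and angle between tin_c_mid's own z axis and vertical below 0.12 rad and contact force between tin_c and the fingers below 0.1 N and contact force between tin_c and anything else between 2.8 and 5.6 N))); the arm keeps its last pose, push and grip.
It fails at once if a tin is tipped over (angle between any of tin_a_mid, tin_b_mid, tin_c_mid's own z axis and vertical above 0.9 rad).
It fails at once if a bystander is moved more than 3 cm (distance of any of small_bin, mug, screwdriver, wrench from where it was at the start of the episode above 0.03 m).
It also fails if it takes over 72 s, if anything falls off the work surface, if the arm or the gripper's body presses on something with over 40 N, if the wrist force passes 120 N, or if a joint passes its speed limit or range.

## Working session

There is one attempt and no reset: what is moved stays moved. The work goes in short steps, each a Python script; the robot and the scene stay as the last script left them, time stands still between calls to the robot, and variables do not carry over. Pictures are saved under pics/ and viewed, and the job is handed in when it is done.

```bash
ls; mkdir -p pics; python3 - <<'E'
from station import arm, snapshot, camera_info
import cv2
for n in("scene","top"):
    cv2.imwrite(f"pics/{n}0.png",snapshot(n)); print(n,camera_info(n))
print(arm.read_time(),arm.read_eef_rot(),arm.read_ft_force())
E
```

```text
pics
scene {'fx': 479.5236624706384, 'fy': 479.5236624706384, 'cx': 276.6748315780219, 'cy': 216.50822477439786, 'dist_coeffs': array([-0.04929045,  0.        ,  0.        ,  0.        ,  0.        ]), 'R': array([[ 0.82361504,  0.56697053,  0.01423702],
       [ 0.37534372, -0.52608408, -0.76312032],
       [-0.42517686,  0.63386115, -0.64609959]]), 't': array([-0.44638458, -0.16255668,  1.44644697])}
top {'fx': 406.7369668569516, 'fy': 406.7369668569516, 'cx': 280.1978146685327, 'cy': 205.11149534246695, 'dist_coeffs': array([-0.05936337,  0.        ,  0.        ,  0.        ,  0.        ]), 'R': array([[ 0.01307052, -0.99978161,  0.01630652],
       [-0.99536822, -0.01456271, -0.09502651],
       [ 0.09524323, -0.01498895, -0.99534118]]), 't': array([-0.01042337,  0.52614289,  1.1120058 ])}
0.1 [ 0.08583124  0.70186151 -0.08749315  0.70168965] [-0.62976076 -0.91973359 -0.39742623]
```

View pics/scene0.png

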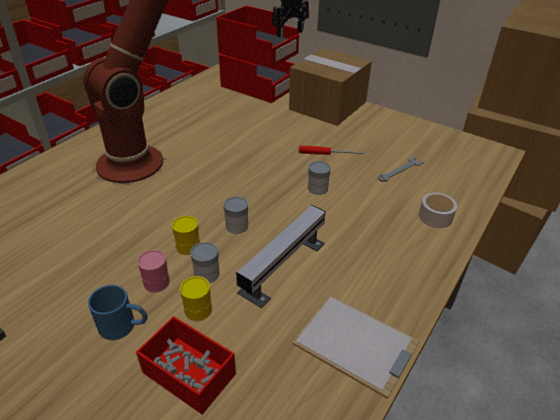

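View pics/top0.png

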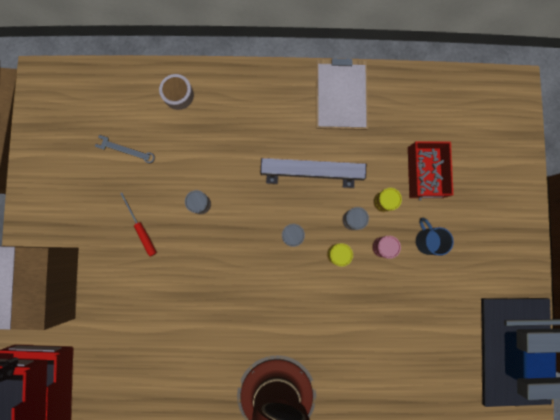

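The scene picture shows grey tins near (318,178), (236,215) and (205,262). In the top view they are at (197,202), (293,235) and (357,218). Possible confusions, all in the top view:
- yellow tins at (390,199) and (341,255)
- pink tin at (389,247)
- white/brown cup at (175,91)
- blue mug at (436,241)

The rail's top face runs from about (262,166) to (366,172). Next I measure positions and check a close crop.

```bash
cat > h.py <<'E'
import numpy as np, cv2
from station import arm, snapshot, camera_info
def ray(n,uv):
    c=camera_info(n);K=np.array([[c['fx'],0,c['cx']],[0,c['fy'],c['cy']],[0,0,1]])
    p=cv2.undistortPoints(np.array([[uv]],float),K,np.array(c['dist_coeffs']))[0,0]
    R=np.array(c['R']);o=-R.T@np.array(c['t']);d=R.T@np.array([p[0],p[1],1]);return o,d
def onz(n,uv,z):
    o,d=ray(n,uv);return o+d*(z-o[2])/d[2]
def proj(n,X):
    c=camera_info(n);K=np.array([[c['fx'],0,c['cx']],[0,c['fy'],c['cy']],[0,0,1]])
    r,_=cv2.Rodrigues(np.array(c['R']));return cv2.projectPoints(np.array([X],float),r,np.array(c['t'],float),K,np.array(c['dist_coeffs']))[0][0,0]
def greys(img):
    hsv=cv2.cvtColor(img,cv2.COLOR_BGR2HSV)
    m=((hsv[...,1]<75)&(hsv[...,2]>50)).astype(np.uint8)*255
    return cv2.morphologyEx(m,cv2.MORPH_OPEN,np.ones((3,3),np.uint8))
E
python3 - <<'E'
from h import *
im=snapshot("top"); m=greys(im)
for c in cv2.findContours(m,cv2.RETR_EXTERNAL,cv2.CHAIN_APPROX_NONE)[0]:
    a=cv2.contourArea(c)
    if a<200: continue
    (x,y),r=cv2.minEnclosingCircle(c); print(np.round((x,y,r),1),a,cv2.minAreaRect(c), onz("top",(x,y),.075).round(3))
crop=cv2.resize(im[130:280,160:460],None,fx=2.6,fy=2.6,interpolation=cv2.INTER_CUBIC)
mm=cv2.resize(m[130:280,160:460],None,fx=2.6,fy=2.6)
cv2.imwrite("pics/crop.png",crop[:,:780]);cv2.imwrite("pics/mask.png",mm)
si=snapshot("scene");cv2.imwrite("pics/scrop.png",cv2.resize(si[130:330,130:400],None,fx=2.9,fy=2.9,interpolation=cv2.INTER_CUBIC))
E
```

```text
[544.1 401.   23.4] 631.0 ((543.0, 401.0), (36.0, 32.0), 90.0) [ 0.002 -0.719  0.075]
[543.3 342.   18.6] 616.0 ((542.5, 342.0), (20.0, 33.0), 90.0) [ 0.16  -0.719  0.075]
[490.  347.   27.1] 377.0 ((492.5, 347.0), (54.0, 13.0), 90.0) [ 0.149 -0.568  0.075]
[532.5 323.   26.7] 310.0 ((532.5, 322.5), (7.0, 53.0), 90.0) [ 0.211 -0.689  0.075]
[292.8 234.7  11.8] 403.5 ((293.0, 234.5), (23.0, 22.0), 90.0) [ 0.443 -0.037  0.075]
[355.5 218.5  13. ] 445.5 ((355.5, 218.0), (22.0, 25.0), 90.0) [ 0.488 -0.205  0.075]
[  4.5 261.   68.1] 1164.0 ((7.0, 261.0), (136.0, 14.0), 90.0) [0.36  0.737 0.075]
[197. 202.  13.] 443.5 ((197.0, 201.5), (23.0, 24.0), 90.0) [0.527 0.22  0.075]
[313.  168.   53.2] 1662.5 ((312.9852600097656, 168.27093505859375), (105.62671661376953, 16.97494888305664), 3.1108405590057373) [ 0.623 -0.09   0.075]
[122.5 149.   28. ] 352.0 ((122.55001831054688, 148.85000610351562), (55.3398551940918, 13.28156566619873), 18.434947967529297) [0.668 0.428 0.075]
[176.1  91.1  18.2] 888.5 ((175.5, 91.0), (34.0, 33.0), 90.0) [0.833 0.289 0.075]
[279.5 105.  287.7] 15911.0 ((279.9233703613281, 96.81501007080078), (565.2788696289062, 128.5695343017578), 2.9609360694885254) [0.798 0.003 0.075]
[279.5  19.  280.1] 15827.0 ((279.5, 19.0), (38.0, 559.0), 90.0) [1.051 0.007 0.075]
```

View pics/crop.png

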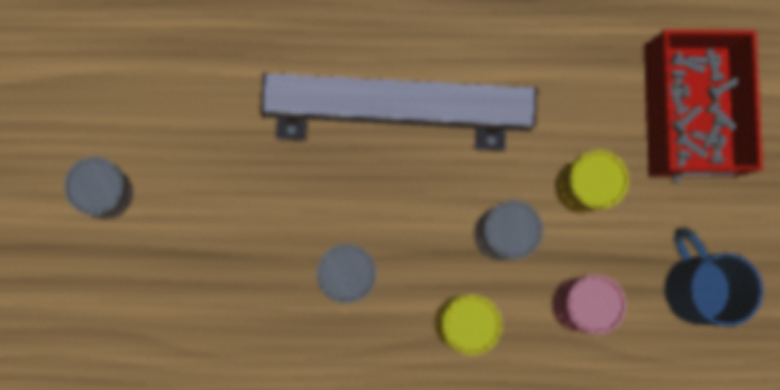

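View pics/mask.png

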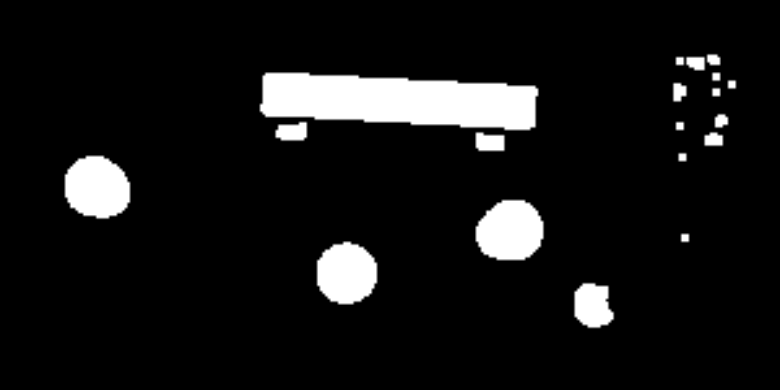

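View pics/scrop.png

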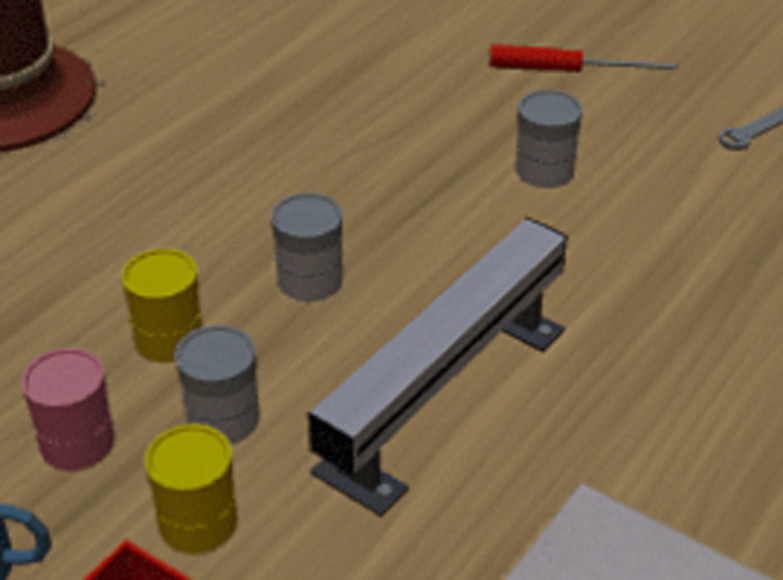

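```bash
python3 - <<'E'
from h import *
T={"L":((196.2,201.5),(319.3,167.2)),"M":((293.1,234.6),(235.9,204.1)),"R":((357.3,218.1),(204.5,252.4))}
for k,(t,s) in T.items():
    a,b=onz("top",t,.075),onz("scene",s,.075); print(k,a.round(4),b.round(4),"d mm",((a-b)*1e3).round(1))
for k,u in {"Y1":(390,199),"Y2":(341,255),"P":(389,247)}.items(): print(k,onz("top",u,.075).round(3))
# rail top: outline corners
sc=[(527,218),(567,238),(358,466),(311,413)]
S=[onz("scene",(130+x/2.9,130+y/2.9),.09) for x,y in sc];print("rail scene",np.round(S,3),np.mean(S,0).round(4))
tc=[(263,73),(536,87),(533,127),(261,115)]
P=[onz("top",(160+x/2.6,130+y/2.6),.09) for x,y in tc];print("rail top",np.round(P,3),np.mean(P,0).round(4))
for P_ in (S,P): print([round(float(np.linalg.norm(P_[i]-P_[(i+1)%4])),3) for i in range(4)])
from scipy.spatial.transform import Rotation as Ro
print(Ro.from_quat(arm.read_eef_rot()).as_matrix().round(3))
for x,y in((.53,.22),(.443,-.037),(.488,-.21),(.61,-.09)):
  for yaw in(-6,0):
    q=(Ro.from_euler('z',yaw,degrees=True)*Ro.from_euler('y',90,degrees=True)).as_quat()
    print(x,y,yaw,[None if (j:=arm.ik([x,y,z],q)) is None else np.round(j,2).tolist() for z in(.104,.3)])
E
```

```text
L [0.5279 0.2222 0.075 ] [0.5321 0.2181 0.075 ] d mm [-4.2  4.1  0. ]
M [ 0.4433 -0.0377  0.075 ] [ 0.4467 -0.0409  0.075 ] d mm [-3.5  3.2  0. ]
R [ 0.4895 -0.2094  0.075 ] [ 0.4956 -0.214   0.075 ] d mm [-6.   4.7  0. ]
Y1 [ 0.542 -0.299  0.075]
Y2 [ 0.391 -0.165  0.075]
P [ 0.413 -0.294  0.075]
rail scene [[ 0.61   0.048  0.09 ]
 [ 0.651  0.045  0.09 ]
 [ 0.657 -0.251  0.09 ]
 [ 0.6   -0.23   0.09 ]] [ 0.6296 -0.097   0.09  ]
rail top [[ 0.645  0.05   0.09 ]
 [ 0.636 -0.231  0.09 ]
 [ 0.594 -0.228  0.09 ]
 [ 0.602  0.052  0.09 ]] [ 0.619  -0.0892  0.09  ]
[0.041, 0.295, 0.06, 0.278]
[0.281, 0.042, 0.279, 0.044]
[[-0.     0.243  0.97 ]
 [-0.002  0.97  -0.243]
 [-1.    -0.002  0.   ]]
0.53 0.22 -6 [[-0.41, 0.76, -0.03, 1.83, 0.04, 0.55, 1.0], [-0.47, 0.5, 0.06, 1.66, -0.04, 0.99, 1.07]]
0.53 0.22 0 [[-0.4, 0.76, -0.05, 1.83, 0.06, 0.55, 1.08], [-0.46, 0.5, 0.04, 1.66, -0.02, 0.99, 1.16]]
0.443 -0.037 -6 [[0.08, 0.65, -0.07, 2.19, 0.13, 0.3, 1.37], [-0.24, 0.32, 0.37, 2.0, -0.15, 0.85, 1.67]]
0.443 -0.037 0 [[0.09, 0.65, -0.08, 2.19, 0.16, 0.31, 1.44], [-0.22, 0.32, 0.33, 2.0, -0.14, 0.85, 1.76]]
0.488 -0.21 -6 [[0.42, 0.72, -0.08, 1.95, 0.11, 0.47, 1.72], [-0.03, 0.49, 0.6, 1.79, -0.33, 0.97, 2.17]]
0.488 -0.21 0 [[0.43, 0.72, -0.1, 1.95, 0.15, 0.48, 1.79], [-0.03, 0.49, 0.59, 1.79, -0.32, 0.97, 2.27]]
0.61 -0.09 -6 [[0.14, 0.8, -0.04, 1.7, 0.05, 0.63, 1.53], [-0.06, 0.58, 0.29, 1.54, -0.18, 1.05, 1.74]]
0.61 -0.09 0 [[0.15, 0.8, -0.06, 1.7, 0.08, 0.64, 1.61], [-0.04, 0.57, 0.25, 1.54, -0.16, 1.05, 1.82]]
```

```bash
python3 - <<'E'
from h import *
from scipy.spatial.transform import Rotation as Ro
for u in((75,250),(75,325)):print("box floor",onz("top",u,0).round(3))
for z in(.15,.27):print(z,[onz("top",u,z).round(3) for u in((12,250),(12,328))])
# scene: box near bottom corner and top corner above it
for u in((333,120),(290,103),(365,97)):print("scene floor",onz("scene",u,0).round(3))
b=onz("scene",(333,120),0)
for h in(.1,.15,.2,.27):print(h,proj("scene",[b[0],b[1],h]).round(0))
print("grip proj top",proj("top",[.158,.63,.304]),proj("scene",[.158,.63,.304]),proj("scene",[.158,.63,.23]))
q=arm.read_eef_rot()
for z in(.36,.42,.46):print(z,arm.ik([.158,.63,z],q))
E
python3 -c "
import cv2;i=cv2.imread('pics/scene0.png');cv2.imwrite('pics/box.png',cv2.resize(i[0:140,200:400],None,fx=3.5,fy=3.5))"
```

```text
box floor [0.392 0.58  0.   ]
box floor [0.181 0.57  0.   ]
0.15 [array([0.392, 0.669, 0.15 ]), array([0.199, 0.658, 0.15 ])]
0.27 [array([0.395, 0.591, 0.27 ]), array([0.225, 0.581, 0.27 ])]
scene floor [0.371 0.595 0.   ]
scene floor [0.18  0.613 0.   ]
scene floor [0.381 0.823 0.   ]
0.1 [336.  93.]
0.15 [337.  79.]
0.2 [338.  65.]
0.27 [341.  43.]
grip proj top [-21.41383814 362.6711894 ] [290.27330055  16.23146219] [289.59124783  38.24125623]
0.36 [-1.35266032  0.57390302 -0.01084308  1.3373281   0.00620089  1.23205152
 -0.03885054]
0.42 [-1.35417971  0.54362258 -0.00839497  1.22492349  0.00438866  1.37472118
 -0.03724058]
0.46 [-1.35536878  0.53202221 -0.00641828  1.13674121  0.00323397  1.4744959
 -0.03623018]
```

View pics/box.png

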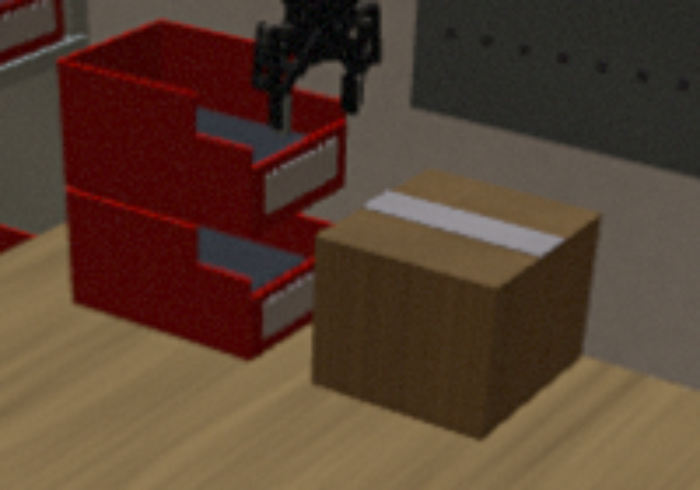

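The nearest box is about 0.15 m tall and outside the planned paths. I lift clear first, then heft the left tin (L), at top-view pixel (196,201).

```bash
cat >> h.py <<'E'
from scipy.spatial.transform import Rotation as Ro
def quat(yaw): return (Ro.from_euler('z',yaw,degrees=True)*Ro.from_euler('y',90,degrees=True)).as_quat()
def fz(n=10):
    v=[]
    for _ in range(n): v.append(arm.read_ft_force()); arm.pause(0.02)
    return np.mean(v,0)
def heft(x,y,yaw,zg=.104,zlift=.03):
    q=quat(yaw)
    arm.movep([x,y,.20],q); arm.pause(.25); f0=fz()
    arm.line_to([x,y,zg],.12); print("at",arm.read_tool_pos().round(4))
    arm.move_gripper(0.3,60); arm.pause(.1); o=arm.read_opening(); f2=fz(3)
    arm.line_to([x,y,zg+zlift],.08); arm.pause(.3); f1=fz()
    print("open",round(o,3),round(arm.read_opening(),3),"f0",f0.round(2),"grip",f2.round(2),"f1",f1.round(2),"W",round(f0[2]-f1[2],2),"t",arm.read_time())
def putback(x,y,zg=.104):
    arm.line_to([x,y,zg+.0005],.06); arm.pause(.1); print("down",fz(3).round(2)); arm.move_gripper(1.0); arm.line_to([x,y,.20],.2); print("t",arm.read_time())
E
python3 - <<'E'
from h import *
arm.move_gripper(1.0)
arm.line_to([.158,.63,.36],.2)
arm.movep([.4,.4,.36],quat(-6))
heft(.530,.220,-6)
cv2.imwrite("pics/s1.png",snapshot("scene"))
E
```

```text
at [0.5305 0.2202 0.1046]
open 0.692 0.687 f0 [-0.05 -0.2   0.31] grip [-0.13  0.76  5.8 ] f1 [-0.09  0.36 -1.48] W 1.79 t 6.0417
```

View pics/s1.png

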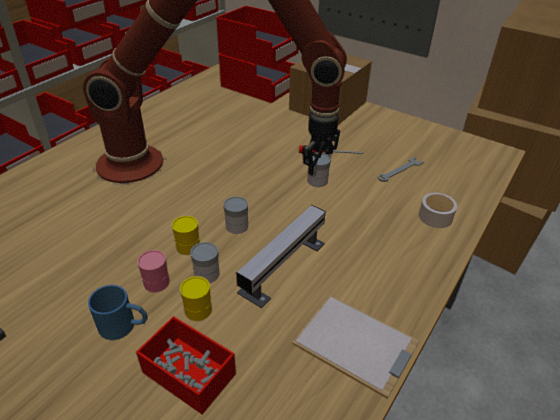

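L weighs about 1.8 N, so it is the light one (the next would be about 4.1 N). I confirm that higher up, then carry it to the rail and take a picture.

```bash
python3 - <<'E'
from h import *
arm.line_to([.53,.22,.26],.2); arm.pause(.4); f=fz(15); print("high",f.round(2))
x,y=.623,-.03
arm.line_to([x,y,.26],.2); arm.pause(.3); print(fz(15).round(2),arm.read_tool_pos().round(4),arm.read_opening())
arm.line_to([x,y,.205],.12); arm.pause(.2); print(fz(10).round(2),arm.read_tool_pos().round(4),arm.read_time())
cv2.imwrite("pics/s2.png",cv2.resize(snapshot("scene")[120:320,180:400],None,fx=3,fy=3,interpolation=cv2.INTER_CUBIC))
cv2.imwrite("pics/t2.png",cv2.resize(snapshot("top")[110:260,230:390],None,fx=3,fy=3,interpolation=cv2.INTER_CUBIC))
E
```

```text
high [ 0.17  0.09 -1.48]
[ 0.03  0.19 -1.7 ] [ 0.623 -0.03   0.26 ] 0.6860721216757991
[ 0.03  0.26 -1.46] [ 0.6232 -0.03    0.2056] 10.5333
```

View pics/s2.png

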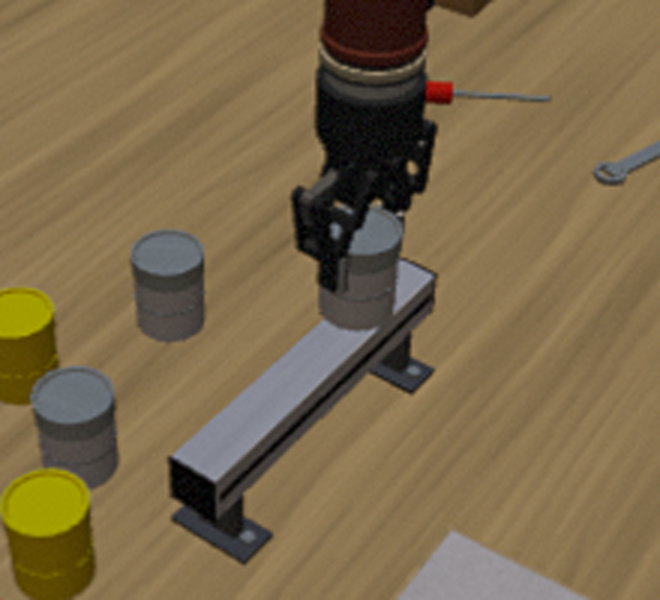

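View pics/t2.png

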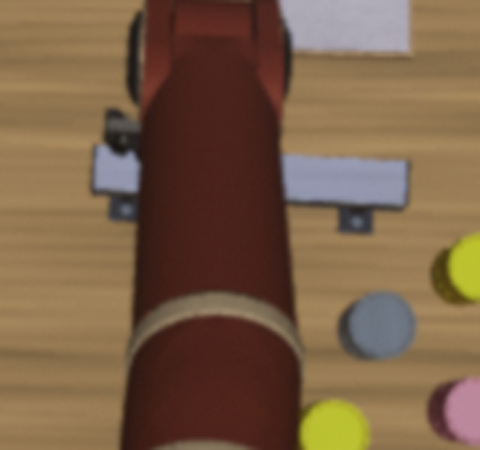

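The tin hangs level about 1 cm above the rail, within a few mm of its centre line (bottom at crop (357,325), rail edges at rows 292 and 348 there). I nudge it 2 mm outward, set it down by force and release.

```bash
python3 - <<'E'
from h import *
x,y=.625,-.03
arm.line_to([x,y,.200],.05); b=fz(6)[2]; print("b",b)
for z in np.arange(.198,.1915,-.001):
    arm.line_to([x,y,z],.03); arm.pause(.1); f=fz(5)[2]; print(round(float(z),4),round(arm.read_tool_pos()[2],4),round(f,2))
    if f-b>3: break
arm.move_gripper(0.85); arm.pause(.1); arm.move_gripper(1.0); arm.pause(.1)
arm.line_to([x,y,.30],.15); print(fz().round(2),arm.read_time())
arm.movep([.47,.1,.30],quat(-6)); 
cv2.imwrite("pics/s3.png",cv2.resize(snapshot("scene")[120:320,180:400],None,fx=3,fy=3,interpolation=cv2.INTER_CUBIC))
cv2.imwrite("pics/t3.png",cv2.resize(snapshot("top")[110:260,230:390],None,fx=3,fy=3,interpolation=cv2.INTER_CUBIC))
E
```

```text
b -1.2683594483721305
0.198 0.1981 -1.6
0.197 0.197 -1.56
0.196 0.196 -1.71
0.195 0.1954 1.75
[-0.23  0.01 -0.33] 14.525
```

View pics/s3.png

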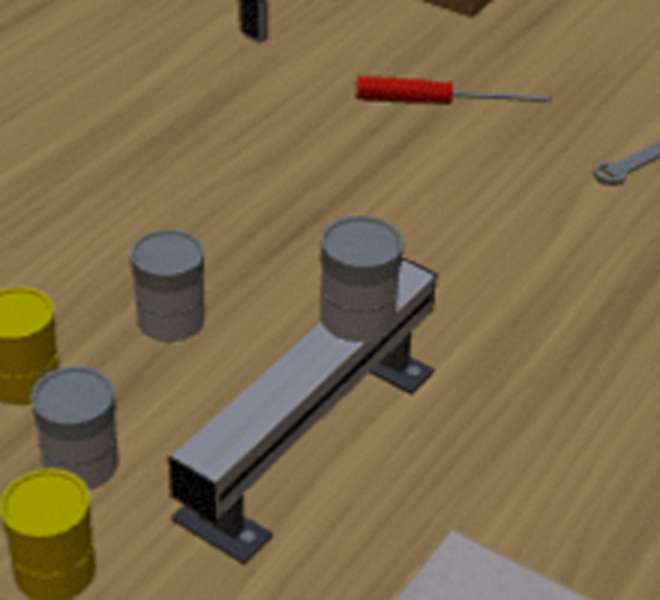

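View pics/t3.png

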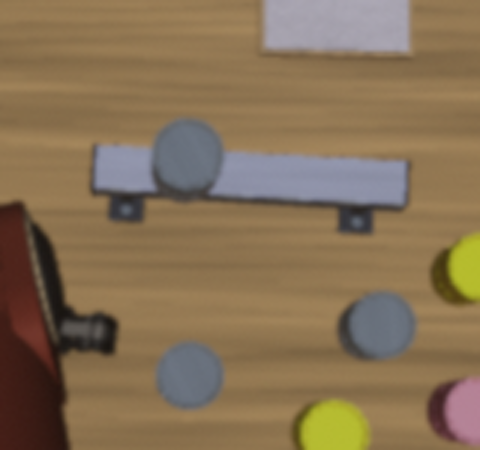

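L stands upright on the rail: lid at scene crop (361,240), base across the top face. Next I heft M at (0.445, -0.039).

```bash
python3 - <<'E'
from h import *
heft(.445,-.039,-6)
arm.pause(.2);print(fz(15).round(2))
E
```

```text
at [ 0.4453 -0.0391  0.1044]
open 0.686 0.69 f0 [-0.21 -0.03  0.18] grip [-0.42  1.64  5.95] f1 [ 0.05  0.12 -7.77] W 7.96 t 19.05
[-0.1   0.15 -7.8 ]
```

M reads about 7.9 N, so it is the heaviest and R is the middle one, untouched. I lift M straight up.

```bash
python3 - <<'E'
from h import *
arm.line_to([.445,-.039,.32],.12); arm.pause(.6)
print(arm.read_tool_pos().round(4),fz(15).round(2),arm.read_opening(),np.abs(arm.read_dq()).max(),arm.read_time())
cv2.imwrite("pics/s4.png",snapshot("scene"));cv2.imwrite("pics/t4.png",snapshot("top"))
E
```

```text
[ 0.445 -0.039  0.32 ] [ 0.04  0.08 -7.81] 0.6895416656525134 0.0013990799745733945 22.05
```

View pics/s4.png

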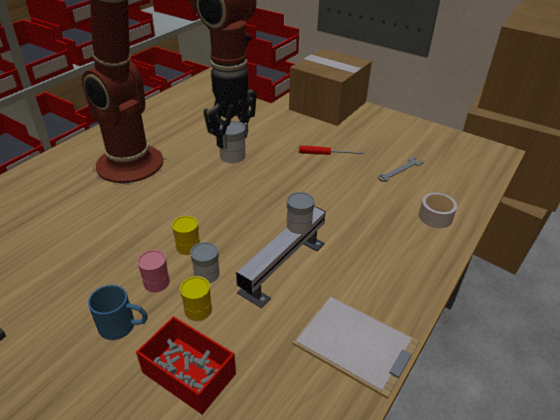

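View pics/t4.png

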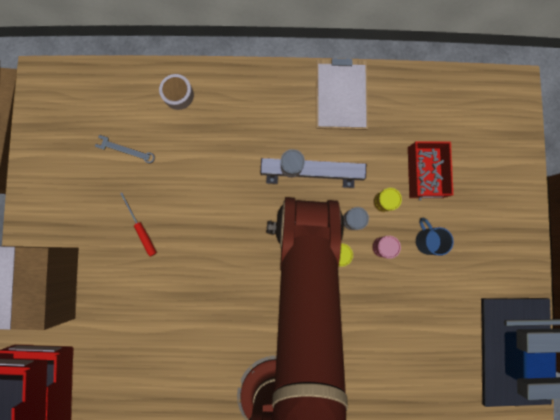

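The scene view shows M held upright in the gripper at (232,143), L standing on the rail at (300,213) and R standing at (205,262). The bystanders are where they were. I hand the job in.

```bash
python3 - <<'E'
from station import ticket
print(ticket.finish_job())
E
```

```text
the job is handed in; nothing more can be done
None
```

The job is handed in at about 22 s of the 72 s allowed. The lightest tin stands on the rail, the heaviest is held in the gripper and the middle one is on the bench.

- **Lightest (left tin):** it read about 1.8 N and was set down on the rail by force, then released. Pictures show it upright there.
- **Heaviest (middle tin by position):** it read about 7.9 N and is held upright with its base about 21 cm above the bench. The wrist force was steady at -7.8 N, and the arm was still.
- **Middle-weight (right tin):** I identified it by elimination and did not heft it. It was never touched and stands where it was.
- **Bystanders:** they look unmoved in the last pictures.

Two things did not agree exactly. The wrist readings run about 0.4 N above the nominal weights, too little to confuse the tins. The two cameras differed by 5–8 mm on tin positions, more than the roughly 2 mm calibration. I averaged them for the tins, leaned on the top view for the rail, and both grasps and the placing worked.

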